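# Find the concealed catch of the display riser

### The job

The wooden display riser hides a stock drawer whose catch is under the floor of one of the empty round wells in its flat top; the floors all look alike. With the fingertips, feel gently over the empty wells for the floor that gives, press it down so that the hidden drawer springs out, then take the hand away and leave the drawer open. Leave the pendants lying in their wells and everything else on the riser and table where it stands; nothing is to be picked up.

Things in the scene. Friction and masses are not known exactly. Their poses are not given: they have to be found in the camera images.
- riser: Dark wooden display riser, fixed: 250 mm deep (its x) by 300 mm wide (its y), 76 mm high, flat top. Origin at the centre of its underside on the table, z up; its -x face (towards the robot) is the drawer front. Wells in its top are centred at x = -60 mm (front row) or +20 mm (rear row), y = -85, 0 or +85 mm in this frame.
- panel (a point): Centre of the riser's flat top, 76 mm above the table, same axes as the riser. Six round wells, 53 mm across and 2 mm deep, are sunk in it; their grey-lined floors lie 74 mm above the table. Two hold a pendant, four are empty. One empty well's floor, a different one each time and looking like the rest, is the spring catch; all other floors and the panel are rigid.
- drawer (a joint): How far the drawer stands out of the riser's front, in m: 0 shut, 0.05 sprung fully out towards -x; a spring drives it out and holds it there once unlatched. The catch floor slides straight down 5 mm to a stop, gives from about 2 N, bottoms at about 5 N, frees the drawer after about 4 mm, and springs back up when let go.
- pendant_a: Loose cream disc pendant, 38 mm across and 6 mm thick, lying flat in one of the wells and standing 4 mm proud of the panel. Origin at the centre of its underside.
- pendant_b: A second loose pendant like pendant_a, in another well. Origin at the centre of its underside.
- ring_cone: Loose white ceramic ring cone, 38 mm across and 56 mm tall, standing on the riser's rear strip behind the wells. Origin at the centre of its underside.
- ring_box: Loose open ring box, 46 mm square, 61 mm tall at its raised lid, standing on the riser's rear strip. Origin at the centre of its underside.
- earring_stand: Loose brass T-stand with two disc earrings, 55 mm square foot, bar 100 mm long, 130 mm tall, on the table beside the riser's +y side. Origin at the centre of its underside.
- shell: Loose sea shell lying on the table beside the riser's -y side, 92 mm long, 47 mm across. Origin under its middle, on the table.
There are look-alikes about, which are no part of the job. Leave any purple look-alike of the pendant_b alone.

How it is judged:
At the end, for the whole second after the job is handed in: The hidden drawer has sprung out by more than 42 of its 50 mm and is at rest; both pendants still lie in their wells, within 12 mm of where they began (value of joint drawer above 0.042 m and velocity of joint drawer below 0.02 m/s and distance of each of pendant_a, pendant_b from where it was at the start of the episode below 0.012 m and linear speed of each of pendant_a, pendant_b below 0.02 m/s); the robot touches nothing.
It fails at once if anything is pressed hard with the hand (over 45 N) instead of felt gently (contact force between any of the fingers, the arm and anything else above 45 N).
It fails at once if a pendant is lifted, carried or pushed out of its well (moved over 12 mm) (distance of any of pendant_a, pendant_b from where it was at the start of the episode above 0.012 m).
It fails at once if the ring cone, ring box, earring stand or shell is moved over 20 mm or knocked over (distance of any of ring_cone, ring_box, earring_stand, shell from where it was at the start of the episode above 0.02 m or angle between any of ring_cone, ring_box, earring_stand's own z axis and vertical above 0.5 rad).
It also fails if it takes over 48 s, if anything falls off the work surface, if the arm or the gripper's body presses on something with over 40 N, if the wrist force passes 120 N, or if a joint passes its speed limit or range.

### The arm

A 6-joint arm with a two-finger parallel gripper is mounted at the origin on the work surface. World frame = base frame: x ahead of the robot, y to its left, z up, the work surface at z = 0. Lengths are in m, angles in rad, forces in N, time in s.
With the tool pointing down it reaches from about 0.35 to 0.775 m from the base axis. Payload 7.3 kg.
Tool frame: the origin (TCP) lies at the very end of the fingers, on their centre line; the grasp point (between the pads) lies 19 mm behind it; z points along the fingers, y is the direction in which the jaws open and shut (so a half turn about z gives the same grasp; the last joint's range is limited). The gripper opens to 92 mm and grips with 3 to 60 N. Pads are 19 mm wide; open, the fingers measure 130 mm over their backs; the gripper's body (75 mm by 190 mm) begins 47 mm behind the grasp point.
Start: joints at [-1.464, 0.342, 1.524, -0, 1.275, -0.146], TCP at [0.131, -0.508, 0.195] pointing down, gripper open.
Joint ranges: [-2.53, 2.53], [-0.77, 2.02], [0.04, 2.7], [-1, 4.14], [0.28, 2.66], [-3.11, 3.11]. Speed limits (rad/s): [2.57, 2.57, 3.14, 3.14, 3.14, 3.14].

### API

Orientations are given as [roll, pitch, yaw] about the fixed x, y, z axes, in that order (R = Rz(yaw) Ry(pitch) Rx(roll)).
In Python, from cell import monitor, eyes, order gives the robot as it stands. The module is installed in compiled form; this text tells all that it offers.
- The arm moves only by the tool carry_out, never from a script. Its argument "targets" is a list of rows, each a list of 2 entries, a list of its own where there are three numbers: the shift along the tool's x, y, z in m, then the turn about the tool's z in rad. In form: [[[dx, dy, dz], twist], ...]. A call has 1 to 10 rows; each row shifts and turns the pose as measured when the row begins, along the tool's axes as they then stand; what a row does not reach is not made up. A row lasts 1/8 s, in which the tool goes at most 62.5 mm and 10.7 degrees, less where a joint would pass 70% of its speed; a pose out of reach is approached as far as the arm can. A call is refused whole if a number of a shift passes 0.0625 or a number of a turn 0.188, either way. A call with a gripper value outside its range is refused whole. "fingers" is the closure, from 0 (fully open) to 1 (shut), set as the call begins (left out, the last holds). The fingers move at their own pace and stop on an object; "grip_force" is the grip in N (left out, the last holds). Time passes only in rows, so rows that do not move let the fingers close. It gives the time, the measured TCP pose, the force and the opening at its end, in the units of the state.
- monitor.observe(): the state, without advancing time (a new reading comes with each control period).
- eyes.read_camera(name): name is "side" or "top"; returns the picture (384x512x3 uint8, red, green, blue); there is no depth.
- eyes.camera_info(name): a dict with "K" (3x3 intrinsics, pixels), "dist" ([k1, k2, p1, p2, k3] as OpenCV has them; the pictures are not rectified), "rvec" (rotation vector, rad) and "tvec" (3), from world to camera coordinates, as OpenCV has them. Camera axes: x right, y down, z forward; pixel columns grow to the right and rows downward; lengths in m; the calibration is good to about 2 mm. A picture is of the moment at which its call begins. camera_info takes no time and is no camera call.
- order.hand_in(): hands the job in, once; it reports no verdict.
The state is a dict: "time": time; "qpos": joint angles; "qvel": joint speeds; "joint_efforts": joint torques, N m; "tool_pos": TCP position; "tool_rot": TCP orientation; "contact_force": force on the tool from outside, world axes, zero at the start; "torque": the same for the moment, N m; "opening": finger opening in m.
Only numpy, scipy, OpenCV 4.12 (cv2) and the standard library are available. Lean on these libraries where they do the work, as an engineer would, in place of code of your own. Each camera call takes 0.05 s, during which the arm holds its last target.

## Working session

There is one attempt and no reset: what is moved stays moved. The work goes in short steps, Python scripts to look and compute and a tool call to move; the robot and the scene stay as the last step left them, time stands still between calls to the robot, and variables do not carry over. Pictures are saved under pics/ and viewed, and the job is handed in when it is done.

Besides the shell and the picture viewer there is one more tool, called as name(argument=value, ...), one argument or row to a line, values as JSON. carry_out: Moves the arm, as the interface text tells. Its arguments: {"type":"object","properties":{"targets":{"type":"array","items":{"type":"array"}},"fingers":{"type":"number"},"grip_force":{"type":"number"}},"required":["targets"]}

```bash
mkdir -p pics; python3 - <<'E'
from cell import monitor, eyes, order
import cv2
for n in("side","top"):
    im=eyes.read_camera(n); cv2.imwrite(f"pics/{n}0.png",cv2.resize(im[:,:,::-1],(800,600),interpolation=cv2.INTER_CUBIC)); cv2.imwrite(f"{n}0_raw.png",im[:,:,::-1])
    print(n,eyes.camera_info(n))
print(monitor.observe())
E
```

```text
side {'K': array([[389.80518751,   0.        , 256.48822398],
       [  0.        , 389.80518751, 190.65627573],
       [  0.        ,   0.        ,   1.        ]]), 'dist': array([-0.0426941,  0.       ,  0.       ,  0.       ,  0.       ]), 'rvec': array([ 2.1744135 , -0.06726324,  0.06413779]), 'tvec': array([-0.53740075,  0.11120533,  0.76196831])}
top {'K': array([[477.0020412 ,   0.        , 256.20443594],
       [  0.        , 477.0020412 , 185.32471696],
       [  0.        ,   0.        ,   1.        ]]), 'dist': array([0.03686253, 0.        , 0.        , 0.        , 0.        ]), 'rvec': array([ 2.16375826, -2.11969015,  0.15105825]), 'tvec': array([0.02459618, 0.54786896, 1.00430504])}
{'time': 0.1, 'qpos': array([-1.46397544e+00,  3.42658217e-01,  1.52489218e+00,  1.27600400e-05,
        1.27540214e+00, -1.45996236e-01]), 'qvel': array([-1.03206770e-03, -1.83880574e-03, -2.79231105e-03, -1.94134434e-03,
        7.35927394e-04, -4.91991955e-06]), 'joint_efforts': array([ 2.43562783e-03, -4.32004344e+01, -2.44694299e+01,  7.21784472e-02,
        5.25608927e-02, -3.63082449e-05]), 'tool_pos': array([ 0.1313049 , -0.50790932,  0.19422204]), 'tool_rot': array([-3.14024901e+00, -2.09906175e-04,  2.52813259e-01]), 'contact_force': array([-0.64122685,  0.01124651,  0.38137589]), 'torque': array([-0.01607726,  0.00521187,  0.09266324]), 'opening': 0.09183103985760073}
```

View pics/side0.png

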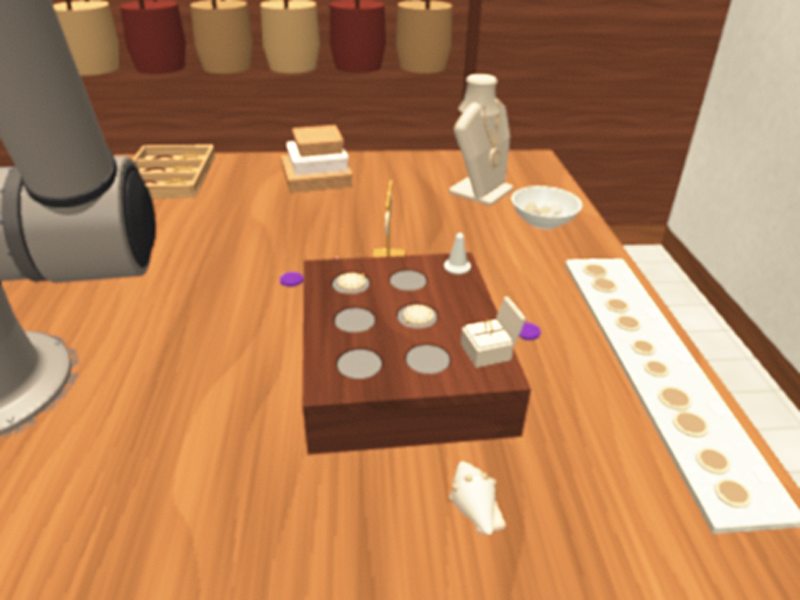

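View pics/top0.png

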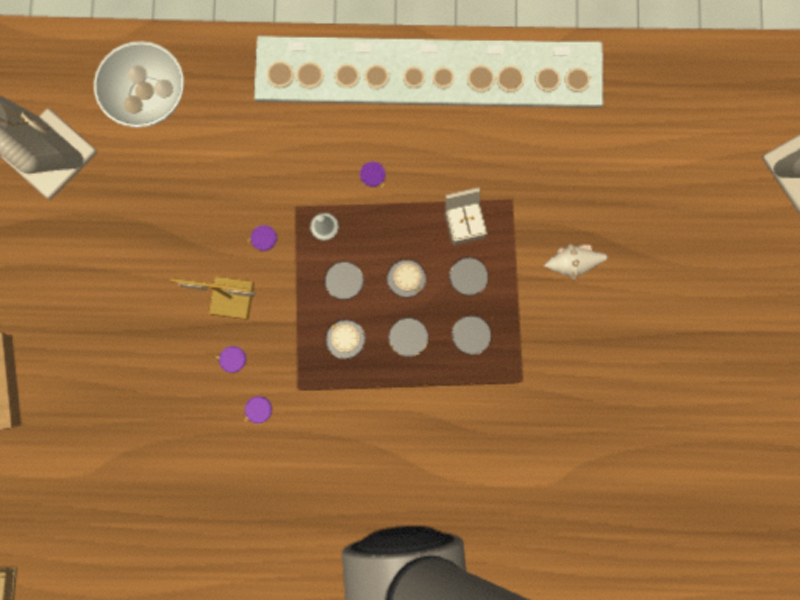

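```bash
cat > h.py <<'E'
import numpy as np, cv2
from cell import monitor, eyes
def ray(name,uv,z):
    c=eyes.camera_info(name); R=cv2.Rodrigues(c["rvec"])[0]; C=-R.T@c["tvec"]
    n=cv2.undistortPoints(np.array(uv,float).reshape(-1,1,2),c["K"],c["dist"])[:,0]
    d=np.c_[n,np.ones(len(n))]@R
    return C+d*((z-C[2])/d[:,2])[:,None]
def proj(name,P):
    c=eyes.camera_info(name); return cv2.projectPoints(np.array(P,float),c["rvec"],c["tvec"],c["K"],c["dist"])[0][:,0]
E
python3 - <<'E'
from h import *
im=cv2.imread("top0_raw.png"); s=.64
nom=np.array([(344,280),(406,278),(468,275),(346,338),(408,337),(471,335)])*s
hsv=cv2.cvtColor(im,cv2.COLOR_BGR2HSV)
L=np.array([(.02,.085),(.02,0),(.02,-.085),(-.06,.085),(-.06,0),(-.06,-.085)])
# well mask: not red-brown: compare blue channel
m=(im[:,:,0]>75).astype(np.uint8)
n,lab,st,ce=cv2.connectedComponentsWithStats(m)
uv=[]
for p in nom:
    k=lab[int(round(p[1]+8)),int(round(p[0]))]; uv.append(ce[k]); print(p,k,st[k],ce[k])
W=ray("top",uv,.074); print(W)
A=L-L.mean(0);B=W[:,:2]-W[:,:2].mean(0)
U,S,V=np.linalg.svd(A.T@B);R=(U@V).T
t=W[:,:2].mean(0)-R@L.mean(0); yaw=np.arctan2(R[1,0],R[0,0])
print("riser",t,yaw); F=(R@L.T).T+t; print(F,"resid mm",(F-W[:,:2])*1e3)
cor=[np.r_[R@c+t,.076] for c in [(.125,.15),(.125,-.15),(-.125,-.15),(-.125,.15)]]
for n in("top","side"):
    i=cv2.imread(n+"0_raw.png"); i=cv2.resize(i,None,fx=1.5,fy=1.5)
    for q in np.r_[proj(n,cor),proj(n,np.c_[F,np.full(6,.074)])]: cv2.circle(i,tuple(int(v) for v in q*1.5),3,(0,255,0),1)
    cv2.imwrite(f"pics/fit_{n}.png",i)
# box, cone at approx heights
print("cone",ray("top",[np.array([324,226])*s],.1),"box corners",ray("top",np.array([(454,243),(486,238)])*s,.11), "lid", ray("top",np.array([(446,197),(480,190)])*s,.137))
E
```

```text
[220.16 179.2 ] 18 [208 167  25  25 469] [219.64818763 179.01066098]
[259.84 177.92] 19 [247 166  26  24 471] [259.70700637 177.79193206]
[299.52 176.  ] 17 [287 165  25  24 465] [299.61075269 176.46236559]
[221.44 216.32] 23 [209 205  25  25 495] [220.65050505 216.70505051]
[261.12 215.68] 24 [248 204  26  24 494] [260.91295547 215.44736842]
[301.44 214.4 ] 22 [289 202  25  25 487] [301.3613963  214.06776181]
[[ 0.55426655  0.11350393  0.074     ]
 [ 0.55860412  0.02848956  0.074     ]
 [ 0.56316439 -0.05617387  0.074     ]
 [ 0.47419802  0.1088078   0.074     ]
 [ 0.47856211  0.0243679   0.074     ]
 [ 0.48322308 -0.06043961  0.074     ]]
riser [0.53864138 0.02749018] 0.053236533387187285
[[ 0.55409007  0.11343398]
 [ 0.55861304  0.02855441]
 [ 0.56313601 -0.05632517]
 [ 0.47420341  0.10917707]
 [ 0.47872638  0.0242975 ]
 [ 0.48324935 -0.06058208]] resid mm [[-0.17647873 -0.06994665]
 [ 0.00891954  0.06484209]
 [-0.02837838 -0.15129677]
 [ 0.00539476  0.36927758]
 [ 0.16426961 -0.07040722]
 [ 0.0262732  -0.14246903]]
cone [[0.62232701 0.13927138 0.1       ]] box corners [[ 0.60045072 -0.03419024  0.11      ]
 [ 0.60800094 -0.07629893  0.11      ]] lid [[ 0.65515475 -0.02146605  0.137     ]
 [ 0.66530176 -0.06532702  0.137     ]]
```

```bash
python3 -c "
import cv2,numpy as np
a=cv2.imread('pics/fit_top.png')[130:400,260:520];b=cv2.imread('pics/fit_side.png')[220:440,260:520]
b=cv2.resize(b,(260,270))
cv2.imwrite('pics/fit.png',cv2.resize(np.hstack([a,b]),(780,405)))"
```

```text
(no output)
```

View pics/fit.png

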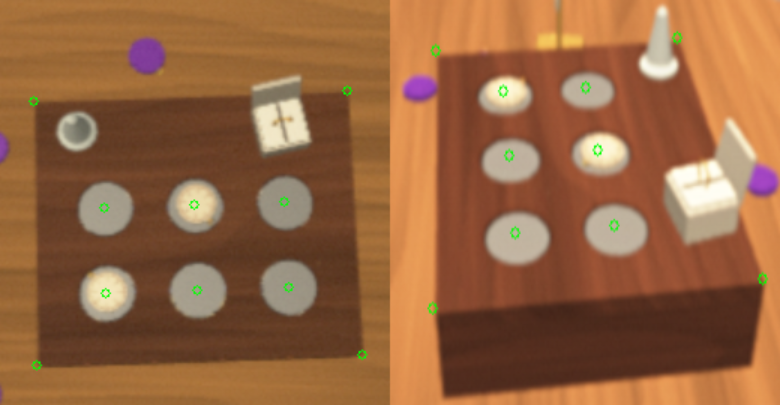

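Empty wells, in the 800-px top picture, are rear-left (344,280), rear-right (468,275), front-centre (408,337) and front-right (471,335). The pendants lie at (406,278) and (346,338), and the purple discs are all off the riser. The fitted well pattern matches to under 0.4 mm, and the crop shows the markers on the well centres. I'll close the fingers and travel high.

carry_out(
  targets=[
    [[0.04, -0.03, 0], 0],
    [[0.04, -0.03, 0], 0],
    [[0.04, -0.03, 0], 0],
    [[0.04, -0.03, 0], 0],
    [[0.04, -0.03, 0], 0],
    [[0.04, -0.03, 0], 0],
    [[0.04, -0.03, 0], 0],
    [[0.04, -0.03, 0], 0],
    [[0, 0, 0], 0.1],
    [[0, 0, 0], 0.1],
  ],
  fingers=1,
  grip_force=10,
)

```text
time: 1.35
tool_pos: [0.3877, -0.184, 0.1919]
tool_rot: [-3.135, 0.002, 0.047]
contact_force: [-1.3, -0.3, 0.7]
opening: 0.0008
```

```bash
cat > go.py <<'E'
from h import *
import sys
W={'RL':(.5541,.1134),'RR':(.5631,-.0563),'FC':(.4787,.0243),'FR':(.4832,-.0606)}
s=monitor.observe(); p=s["tool_pos"]; r=s["tool_rot"]
from scipy.spatial.transform import Rotation as Ro
R=Ro.from_euler("xyz",r).as_matrix()
print("t",s["time"],"p",p.round(4),"rot",r.round(4),"F",s["contact_force"].round(2),"op",round(s["opening"],4))
if len(sys.argv)>1:
    d=np.r_[W[sys.argv[1]],float(sys.argv[2])]-p
    print("tool shift",(R.T@d).round(4),"twist",round(r[2]-.0532,4))
E
python3 go.py FR 0.12
```

```text
t 1.35 p [ 0.3877 -0.184   0.1919] rot [-3.1354e+00  1.9000e-03  4.6800e-02] F [-1.35 -0.34  0.69] op 0.0008
tool shift [ 0.1013 -0.1183  0.0724] twist -0.0064
```

carry_out(
  targets=[
    [[0.026, -0.03, 0], 0],
    [[0.026, -0.03, 0], 0],
    [[0.026, -0.03, 0], 0],
    [[0.022, -0.027, 0], 0],
    [[0, 0, 0.02], 0],
    [[0, 0, 0.02], 0],
    [[0, 0, 0.02], 0],
    [[0, 0, 0.01], 0],
    [[0, 0, 0], 0],
  ],
)

```text
time: 2.48
tool_pos: [0.4839, -0.0568, 0.1182]
tool_rot: [-3.134, 0.006, 0.046]
contact_force: [0.4, 0.5, 0.5]
opening: 0.0005
```

```bash
python3 go.py FR 0.08
```

```text
t 2.475 p [ 0.4839 -0.0568  0.1182] rot [-3.134   0.0061  0.0463] F [0.44 0.45 0.47] op 0.0005
tool shift [-0.0006  0.004   0.0382] twist -0.0069
```

carry_out(
  targets=[
    [[0, 0.004, 0.01], 0],
    [[0, 0, 0.01], 0],
    [[0, 0, 0.01], 0],
    [[0, 0, 0.005], 0],
    [[0, 0, 0], 0],
  ],
)

```text
time: 3.1
tool_pos: [0.4846, -0.0614, 0.0819]
tool_rot: [-3.135, 0.004, 0.046]
contact_force: [-0.8, 0.1, -0.6]
opening: 0.0006
```

```bash
python3 go.py FR 0.074; python3 - <<'E'
from h import *
for n,c in (("side",(60,330,120,480)),("top",(100,260,160,380))):
    im=eyes.read_camera(n)[:,:,::-1]; cv2.imwrite(f"pics/{n}1.png",cv2.resize(im[c[0]:c[1],c[2]:c[3]],None,fx=2,fy=2,interpolation=3))
E
```

```text
t 3.1 p [ 0.4846 -0.0614  0.0819] rot [-3.1348  0.0041  0.0458] F [-0.84  0.1  -0.59] op 0.0006
tool shift [-0.0014 -0.0008  0.0079] twist -0.0074
```

View pics/side1.png

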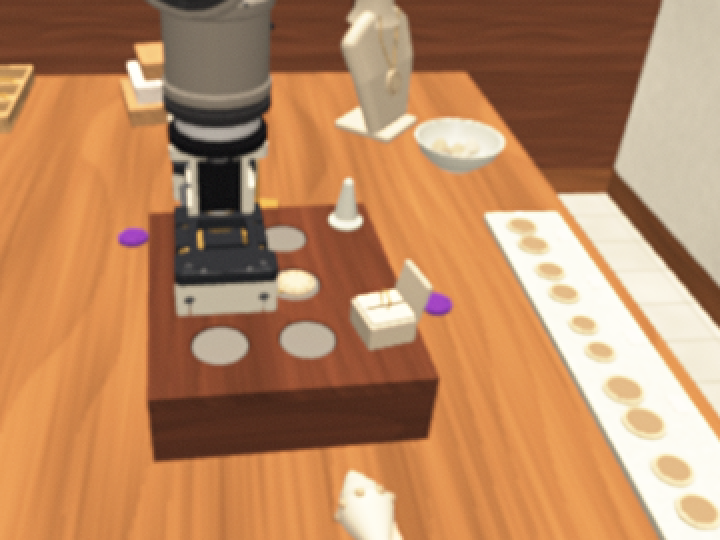

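```bash
python3 - <<'E'
from h import *
P=[(.4846,-.0614,.082),(.522,-.156,.148),(.447,-.156,.148),(.522,.034,.148),(.447,.034,.148)]
print("side crop px",(proj("side",P)-[120,60])*2); print("top",(proj("top",P)-[160,100])*2)
E
```

```text
side crop px [[219.50862538 335.7504644 ]
 [269.68866599 348.00229644]
 [169.61793587 351.16358361]
 [255.89243985 216.71065972]
 [176.81813063 218.33223903]]
top [[284.3356008  226.16420204]
 [387.69686066 183.97197056]
 [388.46538213 261.00404374]
 [193.21696862 180.05572273]
 [191.60404878 256.79073647]]
```

View pics/top1.png

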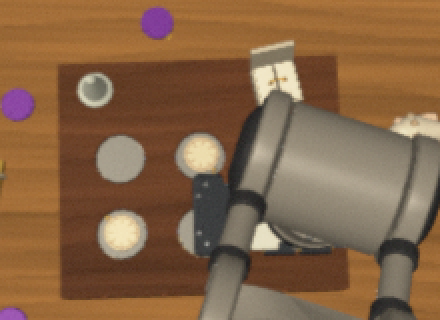

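```bash
python3 - <<'E'
from h import *
c=(100,270,180,380)
im=eyes.read_camera("side")[:,:,::-1]; cv2.imwrite(f"pics/side2.png",cv2.resize(im[c[0]:c[1],c[2]:c[3]],None,fx=3.5,fy=3.5,interpolation=3))
s=monitor.observe();print(s["time"],s["tool_pos"],s["qpos"])
E
```

```text
3.25 [ 0.48506487 -0.06146146  0.08254171] [-0.28666473  0.40566233  1.7748853   0.0062563   0.96584028  1.23470674]
```

View pics/side2.png

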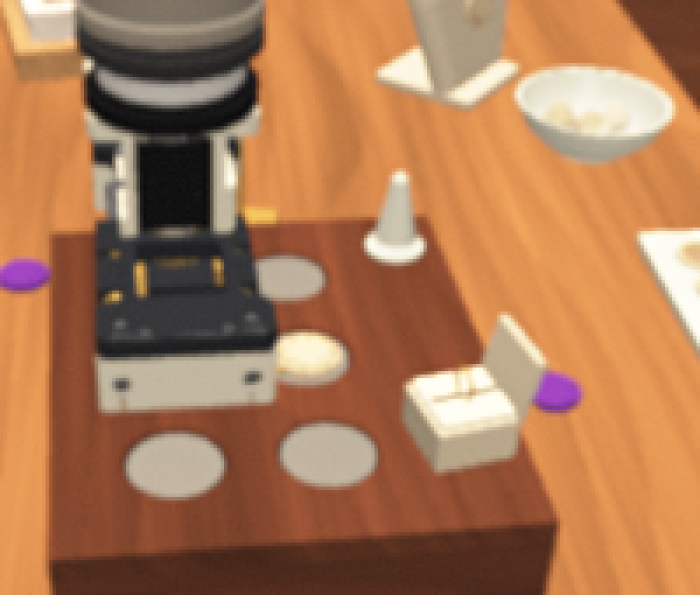

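The side view doesn't agree with the reported pose: the hand looks farther away or higher than it should, and no fingertip shows over the well. I'll raise the hand and look again before touching anything.

carry_out(
  targets=[
    [[0, 0, -0.02], 0],
    [[0, 0, -0.02], 0],
    [[0, 0, -0.02], 0],
    [[0, 0, -0.02], 0],
    [[0, 0, 0], 0],
    [[0, 0, 0], 0],
  ],
)

```text
time: 4.0
tool_pos: [0.4856, -0.0619, 0.1657]
tool_rot: [-3.136, 0.001, 0.046]
contact_force: [-0.3, 1.0, -0.1]
opening: 0.0002
```

```bash
python3 go.py; python3 - <<'E'
from h import *
p=monitor.observe()["tool_pos"]
a=[]
for n in ("side","top"):
    im=eyes.read_camera(n)[:,:,::-1].copy(); q=proj(n,[p])[0]; print(n,q)
    c=(60,260,150,350)
    if n=="top": c=(100,300,160,360)
    b=cv2.resize(im[c[0]:c[1],c[2]:c[3]],None,fx=2,fy=2,interpolation=3)
    cv2.circle(b,(int(2*(q[0]-c[2])),int(2*(q[1]-c[0]))),3,(0,255,0),1); a.append(b)
cv2.imwrite("pics/both3.png",np.hstack(a))
E
```

```text
t 4.0 p [ 0.4856 -0.0619  0.1657] rot [-3.1358e+00  1.0000e-03  4.6200e-02] F [-0.3   0.99 -0.11] op 0.0002
side [229.42314314 189.6163375 ]
top [306.37621781 208.66333042]
```

View pics/both3.png

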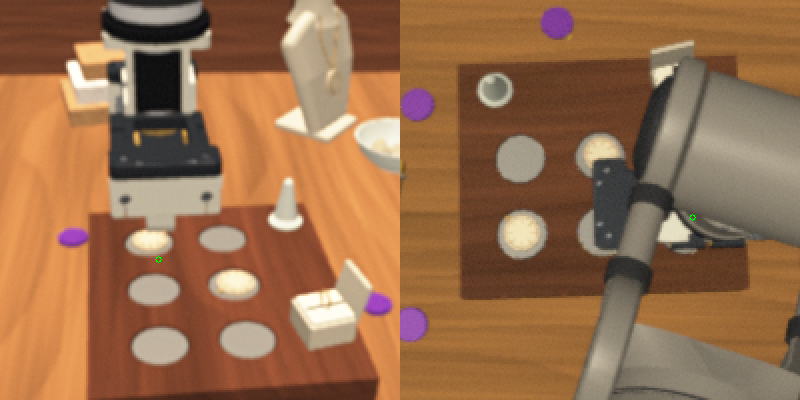

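```bash
python3 - <<'E'
from h import *
def tri(a,b):
    Ps=[];ns=[]
    for n,uv in (("side",a),("top",b)):
        c=eyes.camera_info(n);Ps.append(np.c_[cv2.Rodrigues(c["rvec"])[0],c["tvec"]])
        ns.append(cv2.undistortPoints(np.array([[uv]],float),c["K"],c["dist"])[0].T)
    X=cv2.triangulatePoints(Ps[0],Ps[1],ns[0],ns[1])[:,0];X=X[:3]/X[3]
    return X,proj("side",[X])[0]-a,proj("top",[X])[0]-b
print(tri((206,116.5),(257,224)));print(tri((254,120),(257,180)))
# tip: options
print("tip at z=.1657",ray("side",[(230,172)],.1657)); print("at z .2",ray("side",[(230,172)],.2), ray("side",[(230,172)],.21))
P=[(.4856,-.0619,z) for z in (.1657,.23,.28)]
print(proj("top",P),proj("side",P))
E
```

```text
(array([0.44821884, 0.0313307 , 0.25654707]), array([ 0.05627288, -0.00738534]), array([0.00377726, 0.05755112]))
(array([0.52891586, 0.03297118, 0.24767411]), array([-1.62138341,  0.24786858]), array([ 0.0379511 , -1.65137847]))
tip at z=.1657 [[ 0.48747473 -0.00625046  0.1657    ]]
at z .2 [[ 0.48715144 -0.06140475  0.2       ]] [[ 0.48705719 -0.07748472  0.21      ]]
[[306.39022027 208.64808301]
 [309.97558545 205.08046894]
 [313.15912949 201.91319436]] [[229.43843518 189.60471637]
 [228.68978484 156.04651598]
 [228.0582003  127.11706953]]
```

```bash
python3 - <<'E'
from h import *
im=eyes.read_camera("side")[:,:,::-1]
cv2.imwrite("pics/z4.png",cv2.resize(im[110:220,170:290],None,fx=5,fy=5,interpolation=3))
E
```

```text
(no output)
```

View pics/z4.png

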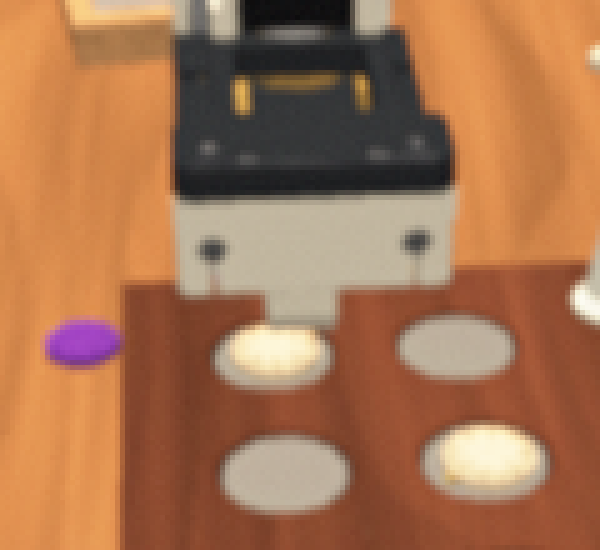

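```bash
python3 - <<'E'
from h import *
for name,uv in (("white bottom",(231.5,169)),("black bottom",(231.5,149)),("black top near",(231.5,141)),("tip",(230,175))):
  for y in (-.157,-.128,-.08,-.062):
    f=lambda z: ray("side",[uv],z)[0]
    a,b=f(0.1),f(0.3); z=.1+.2*(y-a[1])/(b[1]-a[1]); print(name,y,f(z).round(4))
E
```

```text
white bottom -0.157 [ 0.4887 -0.157   0.2641]
white bottom -0.128 [ 0.489  -0.128   0.2464]
white bottom -0.08 [ 0.4895 -0.08    0.217 ]
white bottom -0.062 [ 0.4897 -0.062   0.206 ]
black bottom -0.157 [ 0.4891 -0.157   0.2942]
black bottom -0.128 [ 0.4895 -0.128   0.2784]
black bottom -0.08 [ 0.49   -0.08    0.2524]
black bottom -0.062 [ 0.4902 -0.062   0.2426]
black top near -0.157 [ 0.4893 -0.157   0.3057]
black top near -0.128 [ 0.4896 -0.128   0.2907]
black top near -0.08 [ 0.4902 -0.08    0.2659]
black top near -0.062 [ 0.4904 -0.062   0.2565]
tip -0.157 [ 0.4865 -0.157   0.2547]
tip -0.128 [ 0.4867 -0.128   0.2364]
tip -0.08 [ 0.4869 -0.08    0.206 ]
tip -0.062 [ 0.487  -0.062   0.1946]
```

```bash
python3 - <<'E'
from h import *
for n in("side","top"):
    c=eyes.camera_info(n);R=cv2.Rodrigues(c["rvec"])[0];print(n,"C",-R.T@c["tvec"])
    for y in(-.157,-.1,-.062,0,.032): print(y,[(R@[.487,y,z]+c["tvec"])[2].round(3) for z in(.23,.26,.3)])
print(ray("top",[(257,202),(332,222)],.25),ray("top",[(257,202),(332,222)],.29))
E
```

```text
side C [ 0.48399024 -0.60072121  0.53539647]
-0.157 [np.float64(0.537), np.float64(0.52), np.float64(0.498)]
-0.1 [np.float64(0.584), np.float64(0.567), np.float64(0.544)]
-0.062 [np.float64(0.615), np.float64(0.598), np.float64(0.576)]
0 [np.float64(0.666), np.float64(0.649), np.float64(0.626)]
0.032 [np.float64(0.692), np.float64(0.675), np.float64(0.653)]
top C [0.39390352 0.02744043 1.07400234]
-0.157 [np.float64(0.847), np.float64(0.817), np.float64(0.778)]
-0.1 [np.float64(0.847), np.float64(0.818), np.float64(0.778)]
-0.062 [np.float64(0.848), np.float64(0.818), np.float64(0.779)]
0 [np.float64(0.848), np.float64(0.819), np.float64(0.779)]
0.032 [np.float64(0.849), np.float64(0.819), np.float64(0.779)]
[[ 0.48691195  0.03216026  0.25      ]
 [ 0.45491927 -0.09778245  0.25      ]] [[ 0.48239699  0.03193114  0.29      ]
 [ 0.45195735 -0.09170369  0.29      ]]
```

carry_out(
  targets=[
    [[0, 0, -0.02], 0],
    [[0, 0, 0], 0],
    [[0, 0, 0], 0],
    [[0, 0, 0], 0],
    [[0, 0, 0], 0],
    [[0, 0, 0], 0],
  ],
  fingers=0,
)

```text
time: 4.9
tool_pos: [0.4836, -0.0615, 0.1816]
tool_rot: [-3.133, 0.009, 0.046]
contact_force: [0.8, -0.8, 0.6]
opening: 0.0565
```

```bash
python3 go.py; python3 - <<'E'
from h import *
a=[]
for n in ("side","top"):
    im=eyes.read_camera(n)[:,:,::-1].copy(); cv2.imwrite(f"{n}5.png",im)
    c=(60,260,150,350)
    if n=="top": c=(100,300,160,360)
    a.append(cv2.resize(im[c[0]:c[1],c[2]:c[3]],None,fx=2,fy=2,interpolation=3))
cv2.imwrite("pics/both5.png",np.hstack(a))
E
```

```text
t 4.9 p [ 0.4836 -0.0615  0.1816] rot [-3.1332  0.0085  0.0461] F [ 0.78 -0.79  0.63] op 0.0565
```

View pics/both5.png

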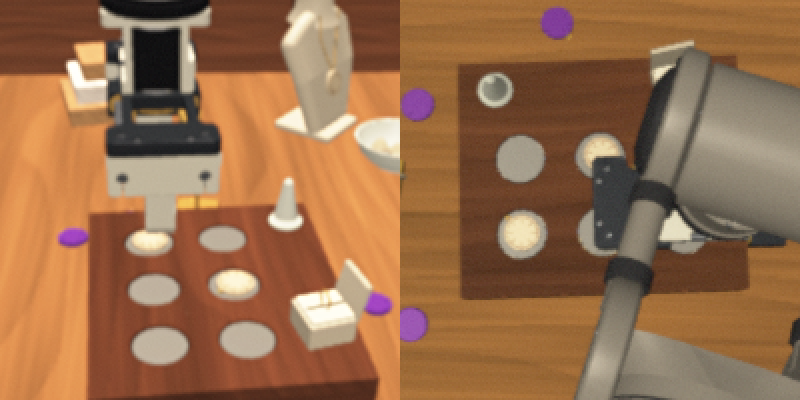

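```bash
python3 - <<'E'
from h import *
s=cv2.imread("side0_raw.png");t=cv2.imread("top0_raw.png")
def cc(im): return cv2.resize(im,None,fx=4,fy=4,interpolation=3)
a=s[140:240,270:350].copy();b=t[115:165,190:320]
cb=ray("top",[(207.4,145)],.08)[0]; print("cone guess",cb)
q=proj("side",[(cb[0],cb[1],.076),(cb[0],cb[1],.132)]);print(q)
A=cc(a)
for u in q: cv2.circle(A,tuple(int(v) for v in (u-[270,140])*4),4,(0,255,0),1)
cv2.imwrite("pics/cone.png",A)
print(ray("top",[(352,220)],.25))
E
```

```text
cone guess [0.62623362 0.14145461 0.08      ]
[[291.18766087 169.92083158]
 [293.00868571 147.98576614]]
[[ 0.45910604 -0.13215066  0.25      ]]
```

View pics/cone.png

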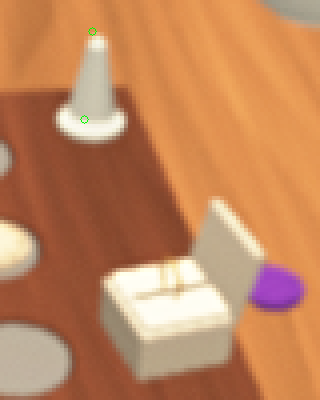

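xy agrees in the top view (the body's far end is at y = 0.032, expected 0.033). In the side view the fingertips sit about 35 mm higher than the reported z, while the cone check shows the camera itself is right. A slow, force-watched descent over the front-right well will settle it.

carry_out(
  targets=[
    [[0, 0, 0.02], 0],
    [[0, 0, 0.02], 0],
    [[0, 0, 0.02], 0],
    [[0, 0, 0.02], 0],
    [[0, 0, 0.01], 0],
    [[0, 0, 0.005], 0],
    [[0, 0, 0], 0],
  ],
  fingers=1,
)

```text
time: 5.88
tool_pos: [0.4845, -0.0612, 0.0853]
tool_rot: [-3.135, 0.004, 0.046]
contact_force: [-0.1, -0.4, -0.1]
opening: 0.0033
```

```bash
python3 go.py FR 0.074
```

```text
t 5.875 p [ 0.4845 -0.0612  0.0853] rot [-3.1346  0.0045  0.046 ] F [-0.08 -0.45 -0.1 ] op 0.0033
tool shift [-0.0012 -0.0006  0.0113] twist -0.0072
```

carry_out(
  targets=[
    [[-0.001, 0, 0.003], 0],
    [[0, 0, 0.002], 0],
    [[0, 0, 0.002], 0],
    [[0, 0, 0], 0],
  ],
)

```text
time: 6.38
tool_pos: [0.4843, -0.0615, 0.0793]
tool_rot: [-3.136, 0.002, 0.046]
contact_force: [-0.6, -0.9, 0.1]
opening: 0.0003
```

carry_out(
  targets=[
    [[0, 0, 0.0015], 0],
    [[0, 0, 0.0015], 0],
    [[0, 0, 0], 0],
  ],
)

```text
time: 6.75
tool_pos: [0.4844, -0.0614, 0.0762]
tool_rot: [-3.136, 0.002, 0.046]
contact_force: [0.6, 0.6, 0.8]
opening: 0.0006
```

carry_out(
  targets=[
    [[0, 0, 0.001], 0],
    [[0, 0, 0.001], 0],
    [[0, 0, 0], 0],
  ],
)

```text
time: 7.12
tool_pos: [0.4844, -0.0614, 0.074]
tool_rot: [-3.136, 0.002, 0.046]
contact_force: [0.1, 0.4, 0.0]
opening: 0.0004
```

carry_out(
  targets=[
    [[0, 0, 0.001], 0],
    [[0, 0, 0.001], 0],
    [[0, 0, 0], 0],
  ],
)

```text
time: 7.5
tool_pos: [0.4844, -0.0614, 0.0719]
tool_rot: [-3.136, 0.001, 0.046]
contact_force: [0.2, 0.7, 0.3]
opening: 0.0007
```

carry_out(
  targets=[
    [[0, 0, 0.001], 0],
    [[0, 0, 0.001], 0],
    [[0, 0, 0], 0],
  ],
)

```text
time: 7.88
tool_pos: [0.4844, -0.0614, 0.0697]
tool_rot: [-3.136, 0.002, 0.046]
contact_force: [-0.5, 0.1, -0.8]
opening: 0.0004
```

carry_out(
  targets=[
    [[0, 0, 0.001], 0],
    [[0, 0, 0.001], 0],
    [[0, 0, 0], 0],
  ],
)

```text
time: 8.25
tool_pos: [0.4844, -0.0614, 0.0676]
tool_rot: [-3.136, 0.002, 0.046]
contact_force: [-0.6, 0.7, 0.4]
opening: 0.0003
```

No force at a reported 0.068, below the floor height, so the reported z really is low by tens of mm. I'll look again.

```bash
python3 - <<'E'
from h import *
im=eyes.read_camera("side")[:,:,::-1]; cv2.imwrite("pics/z6.png",cv2.resize(im[130:260,180:320],None,fx=4.5,fy=4.5,interpolation=3))
im=eyes.read_camera("top")[:,:,::-1]; cv2.imwrite("pics/t6.png",cv2.resize(im[100:300,160:400],None,fx=3,fy=3,interpolation=3))
E
```

```text
(no output)
```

View pics/z6.png

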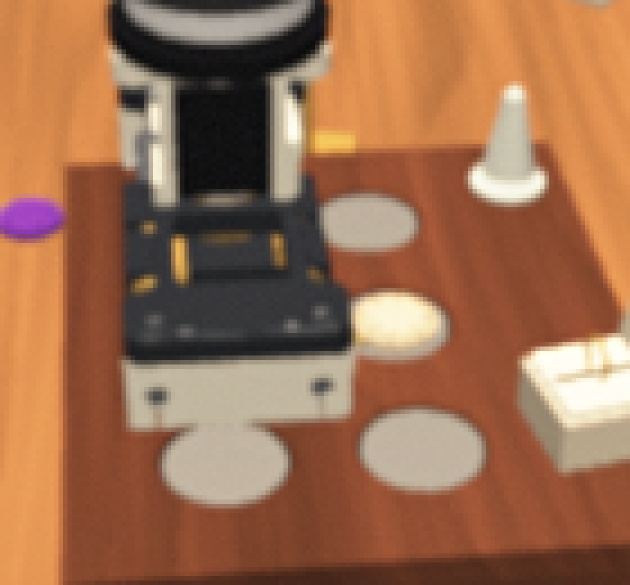

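View pics/t6.png

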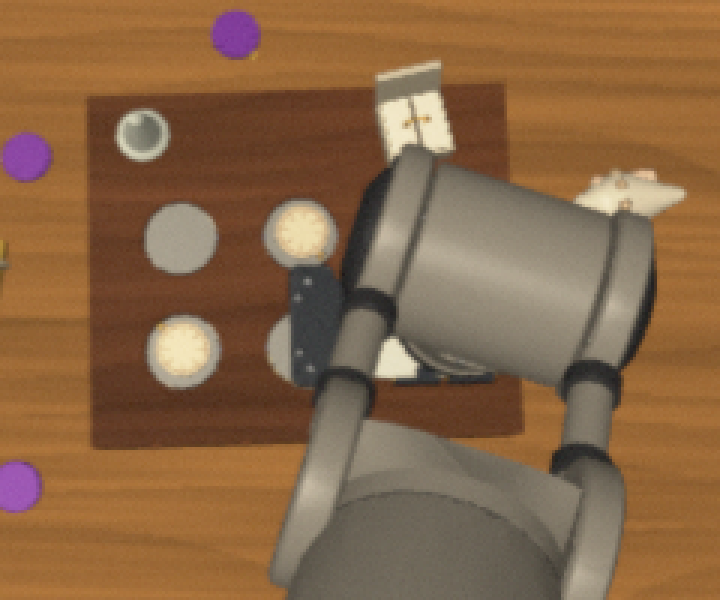

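carry_out(
  targets=[
    [[0, 0, -0.03], -0.17],
    [[0, 0, -0.03], -0.17],
    [[0, 0, -0.03], -0.17],
    [[0, 0, 0], -0.17],
    [[0, 0, 0], -0.17],
    [[0, 0, 0], -0.17],
    [[0, 0, 0], -0.17],
    [[0, 0, 0], -0.17],
    [[0, 0, 0], -0.17],
    [[0, 0, 0], 0],
  ],
)

```text
time: 9.6
tool_pos: [0.4844, -0.0619, 0.1612]
tool_rot: [-3.141, -0.006, 1.625]
contact_force: [-0.6, -0.1, -0.1]
opening: 0.0004
```

```bash
python3 go.py; python3 - <<'E'
from h import *
p=monitor.observe()["tool_pos"]
for n,c in(("side",(50,260,140,380)),("top",(100,310,160,400))):
    im=eyes.read_camera(n)[:,:,::-1]; b=cv2.resize(im[c[0]:c[1],c[2]:c[3]],None,fx=2.8,fy=2.8,interpolation=3)
    for z in(0,.035): cv2.circle(b,tuple(int(v) for v in (proj(n,[p+[0,0,z]])[0]-[c[2],c[0]])*2.8),3,(0,255,0) if z==0 else (255,0,0),1)
    cv2.imwrite(f"pics/{n}7.png",b)
E
```

```text
t 9.6 p [ 0.4844 -0.0619  0.1612] rot [-3.1409 -0.0058  1.6247] F [-0.55 -0.06 -0.14] op 0.0004
```

View pics/side7.png

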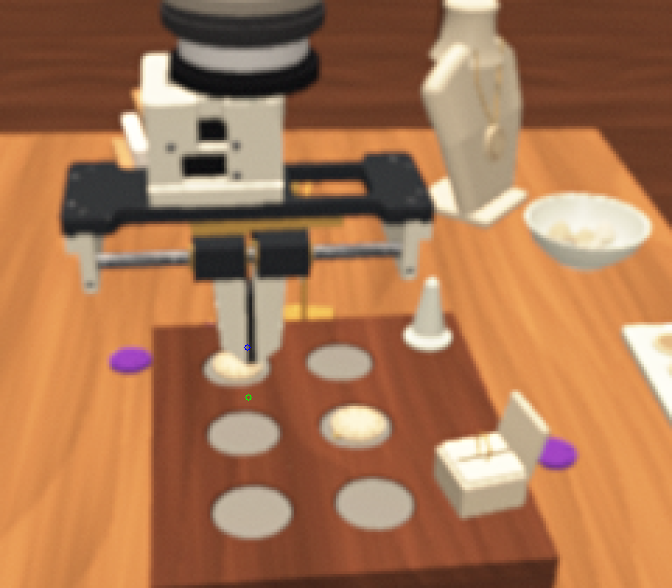

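View pics/top7.png

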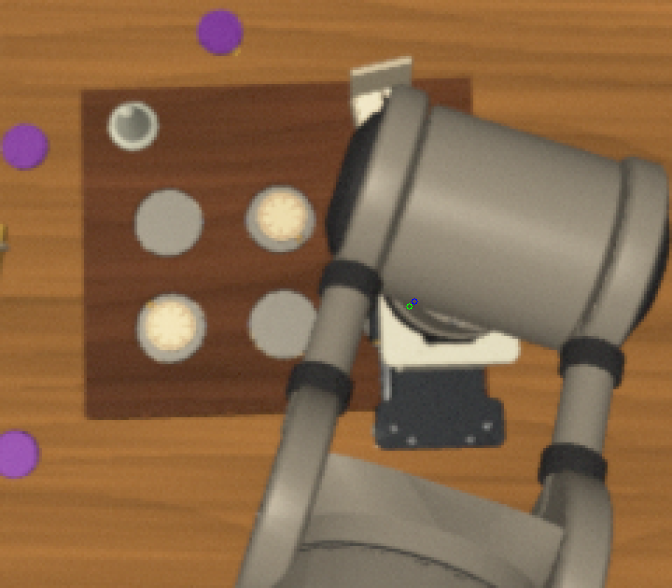

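```bash
python3 - <<'E'
from h import *
uv=np.array([(376,448),(504,448),(440,448)])/2.8+[160,100]
for z in(.22,.25,.28,.3): print(z,ray("top",uv,z).round(4)[:,:2].tolist())
uv=np.array([(250,361)])/2.8+[140,50]
for z in(.161,.18,.185,.19,.195): print(ray("side",uv,z).round(4))
# plate corners in side: near-top left end, right end
uv=np.array([(63,205),(433,200),(68,162),(420,153)])/2.8+[140,50]
for z in(.24,.25,.26,.27,.28): print(z,ray("side",uv,z).round(4)[:,:2].tolist())
E
```

```text
0.22 [[0.3887, -0.0356], [0.3905, -0.1162], [0.3896, -0.0759]]
0.25 [[0.3888, -0.0334], [0.3906, -0.1111], [0.3897, -0.0723]]
0.28 [[0.389, -0.0312], [0.3907, -0.1061], [0.3899, -0.0687]]
0.3 [[0.3892, -0.0297], [0.3908, -0.1027], [0.39, -0.0663]]
[[ 0.4859 -0.0218  0.161 ]]
[[ 0.4858 -0.0511  0.18  ]]
[[ 0.4858 -0.0589  0.185 ]]
[[ 0.4857 -0.0666  0.19  ]]
[[ 0.4857 -0.0743  0.195 ]]
0.24 [[0.3703, 0.0424], [0.6063, 0.0428], [0.3649, 0.1119], [0.6093, 0.1217]]
0.25 [[0.3741, 0.0206], [0.6022, 0.0211], [0.369, 0.0877], [0.605, 0.0972]]
0.26 [[0.378, -0.0012], [0.598, -0.0007], [0.373, 0.0636], [0.6008, 0.0727]]
0.27 [[0.3818, -0.0229], [0.5939, -0.0225], [0.377, 0.0395], [0.5965, 0.0483]]
0.28 [[0.3857, -0.0447], [0.5897, -0.0443], [0.3811, 0.0154], [0.5923, 0.0238]]
```

The turned view settles it. The body's outline in both cameras puts the hand at y ≈ -0.065, which matches. The actual fingertips sit about 26 mm above the reported TCP, so I expect floor contact near a reported 0.048. This orientation is safe for the front wells, so I'll feel down from here.

carry_out(
  targets=[
    [[0.001, -0.001, 0.02], 0],
    [[0, 0, 0.02], 0],
    [[0, 0, 0.02], 0],
    [[0, 0, 0.02], 0],
    [[0, 0, 0.012], 0],
    [[0, 0, 0.005], 0],
    [[0, 0, 0], 0],
  ],
)

```text
time: 10.58
tool_pos: [0.4848, -0.0607, 0.0625]
tool_rot: [3.139, -0.005, 1.606]
contact_force: [-0.2, 0.2, 0.5]
opening: 0.0007
```

carry_out(
  targets=[
    [[0, 0, 0.002], 0],
    [[0, 0, 0.002], 0],
    [[0, 0, 0.002], 0],
    [[0, 0, 0], 0],
  ],
)

```text
time: 11.08
tool_pos: [0.4858, -0.061, 0.0575]
tool_rot: [3.136, -0.004, 1.605]
contact_force: [-0.8, 0.2, -0.5]
opening: 0.0006
```

```bash
python3 go.py; python3 - <<'E'
from h import *
p=monitor.observe()["tool_pos"]
for n,c in(("side",(110,270,160,320)),):
    im=eyes.read_camera(n)[:,:,::-1]; b=cv2.resize(im[c[0]:c[1],c[2]:c[3]],None,fx=3.6,fy=3.6,interpolation=3)
    cv2.imwrite(f"pics/{n}8.png",b)
E
```

```text
t 11.075 p [ 0.4858 -0.061   0.0575] rot [ 3.1362 -0.0038  1.605 ] F [-0.81  0.19 -0.54] op 0.0006
```

View pics/side8.png

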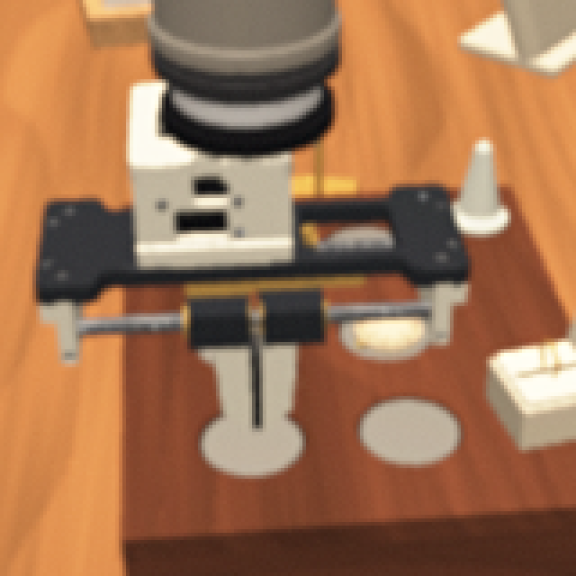

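The fingertips are centred over the front-right well, about 10 mm above its floor. Continuing down in small steps.

carry_out(
  targets=[
    [[0, -0.002, 0.002], 0],
    [[0, 0, 0.002], 0],
    [[0, 0, 0.001], 0],
    [[0, 0, 0], 0],
  ],
)

```text
time: 11.62
tool_pos: [0.4837, -0.0611, 0.0523]
tool_rot: [3.136, -0.004, 1.605]
contact_force: [0.7, -0.3, 0.1]
opening: 0.0003
```

carry_out(
  targets=[
    [[0, 0, 0.001], 0],
    [[0, 0, 0.001], 0],
    [[0, 0, 0], 0],
  ],
)

```text
time: 12.0
tool_pos: [0.4838, -0.0611, 0.0501]
tool_rot: [3.136, -0.004, 1.605]
contact_force: [0.3, 0.2, 0.1]
opening: 0.0003
```

carry_out(
  targets=[
    [[0, 0, 0.001], 0],
    [[0, 0, 0.001], 0],
    [[0, 0, 0], 0],
  ],
)

```text
time: 12.38
tool_pos: [0.4839, -0.0611, 0.048]
tool_rot: [3.136, -0.004, 1.605]
contact_force: [0.2, 0.5, 0.7]
opening: 0.0004
```

carry_out(
  targets=[
    [[0, 0, 0.001], 0],
    [[0, 0, 0.001], 0],
    [[0, 0, 0], 0],
  ],
)

```text
time: 12.75
tool_pos: [0.4839, -0.0611, 0.0459]
tool_rot: [3.136, -0.004, 1.605]
contact_force: [0.1, 0.6, 0.3]
opening: 0.0003
```

carry_out(
  targets=[
    [[0, 0, 0.001], 0],
    [[0, 0, 0.001], 0],
    [[0, 0, 0], 0],
  ],
)

```text
time: 13.12
tool_pos: [0.4839, -0.0611, 0.0438]
tool_rot: [3.136, -0.004, 1.605]
contact_force: [-0.6, 0.5, 0.5]
opening: -0.0
```

carry_out(
  targets=[
    [[0, 0, 0.001], 0],
    [[0, 0, 0.001], 0],
    [[0, 0, 0], 0],
  ],
)

```text
time: 13.5
tool_pos: [0.4841, -0.0611, 0.0425]
tool_rot: [3.135, -0.003, 1.605]
contact_force: [-0.7, 0.6, 0.1]
opening: 0.0003
```

carry_out(
  targets=[
    [[0, 0, 0.001], 0],
    [[0, 0, 0.001], 0],
    [[0, 0, 0], 0],
  ],
)

```text
time: 13.88
tool_pos: [0.4842, -0.0611, 0.0426]
tool_rot: [3.134, -0.003, 1.605]
contact_force: [0.1, -0.0, -0.8]
opening: 0.0002
```

z stops at 0.0425. My closing hold row resets the target to the measured pose, which releases the force, so I'll read it while pressing.

carry_out(
  targets=[
    [[0, 0, 0.001], 0],
  ],
)

```text
time: 14.0
tool_pos: [0.4844, -0.0612, 0.0423]
tool_rot: [3.134, -0.003, 1.605]
contact_force: [-4.3, 1.6, 16.8]
opening: 0.0006
```

carry_out(
  targets=[
    [[0, 0, 0.002], 0],
  ],
)

```text
time: 14.12
tool_pos: [0.4845, -0.0612, 0.0422]
tool_rot: [3.133, -0.002, 1.606]
contact_force: [-10.5, 1.6, 33.1]
opening: 0.0007
```

```bash
python3 - <<'E'
from h import *
s=monitor.observe();print(s["tool_pos"],s["contact_force"],s["joint_efforts"].round(2),s["torque"])
im=eyes.read_camera("side")[:,:,::-1]; cv2.imwrite("pics/side9.png",cv2.resize(im[110:290,160:320],None,fx=3.3,fy=3.3,interpolation=3))
s=monitor.observe();print(s["tool_pos"],s["contact_force"],s["joint_efforts"].round(2))
E
```

```text
[ 0.48448709 -0.06122655  0.04216027] [-10.50403296   1.60319351  33.08088692] [ -0.39 -27.94 -15.56   0.26  -3.23  -0.  ] [0.36492202 1.68076614 0.0278753 ]
[ 0.48444223 -0.0612164   0.04223186] [-7.37564139  1.77049457 23.98001515] [ -0.3  -31.89 -16.41   0.23  -2.45  -0.  ]
```

View pics/side9.png

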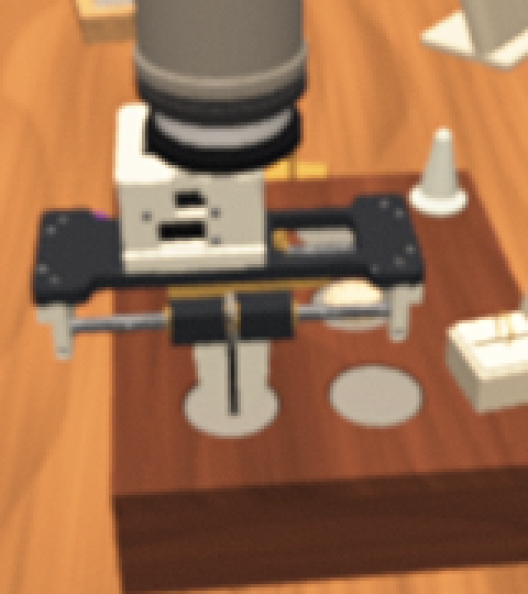

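Front-right is rigid: it stops at a reported 0.0423 with 33 N from a 2 mm push, so I'll keep pushes to 1 mm. Next is front-centre.

carry_out(
  targets=[
    [[0, 0, -0.012], 0],
    [[0, 0, -0.012], 0],
    [[0.022, -0.001, 0], 0],
    [[0.022, -0.001, 0], 0],
    [[0.022, 0, 0], 0],
    [[0.02, 0, 0], 0],
    [[0, 0, 0], 0],
  ],
)

```text
time: 15.05
tool_pos: [0.4803, 0.0263, 0.0688]
tool_rot: [3.131, -0.002, 1.605]
contact_force: [0.1, 0.2, -0.4]
opening: 0.0003
```

```bash
python3 go.py FC 0.046; python3 - <<'E'
from h import *
im=eyes.read_camera("side")[:,:,::-1]; cv2.imwrite("pics/side10.png",cv2.resize(im[110:290,160:320],None,fx=3.3,fy=3.3,interpolation=3))
E
```

```text
t 15.05 p [0.4803 0.0263 0.0688] rot [ 3.1308e+00 -1.7000e-03  1.6045e+00] F [ 0.1   0.23 -0.36] op 0.0003
tool shift [-0.002  -0.0019  0.0228] twist 1.5513
```

View pics/side10.png

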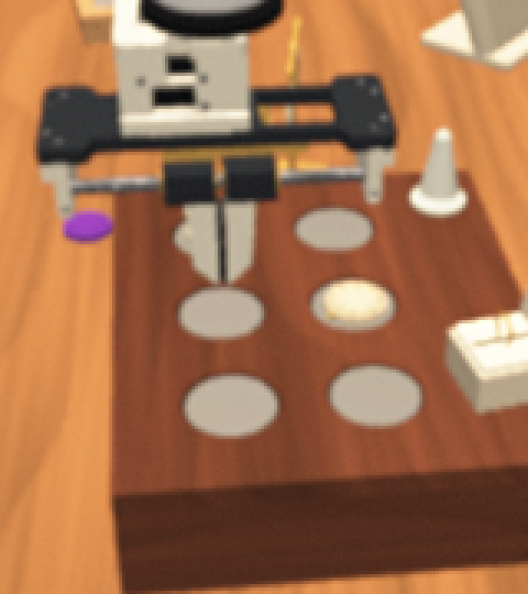

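carry_out(
  targets=[
    [[-0.002, -0.001, 0.012], 0],
    [[0, 0, 0.008], 0],
    [[0, 0, 0.003], 0],
    [[0, 0, 0], 0],
  ],
)

```text
time: 15.6
tool_pos: [0.4795, 0.0215, 0.0436]
tool_rot: [3.132, -0.001, 1.601]
contact_force: [0.7, 0.1, -0.2]
opening: 0.0004
```

carry_out(
  targets=[
    [[0, 0, 0.001], 0],
    [[0, 0, 0.001], 0],
  ],
)

```text
time: 15.85
tool_pos: [0.4798, 0.0213, 0.0419]
tool_rot: [3.131, -0.001, 1.601]
contact_force: [-1.7, 0.5, 4.4]
opening: 0.0004
```

carry_out(
  targets=[
    [[0, 0, 0.001], 0],
    [[0, 0, 0.001], 0],
  ],
)

```text
time: 16.1
tool_pos: [0.4797, 0.0213, 0.0405]
tool_rot: [3.131, -0.001, 1.601]
contact_force: [-2.1, -0.4, 6.1]
opening: 0.0004
```

carry_out(
  targets=[
    [[0, 0, 0.001], 0],
    [[0, 0, 0.001], 0],
  ],
)

```text
time: 16.35
tool_pos: [0.4798, 0.0213, 0.0389]
tool_rot: [3.131, -0.001, 1.602]
contact_force: [-1.0, -0.1, 3.4]
opening: 0.0003
```

carry_out(
  targets=[
    [[0, 0, 0.001], 0],
    [[0, 0, 0.001], 0],
  ],
)

```text
time: 16.6
tool_pos: [0.4799, 0.0213, 0.0372]
tool_rot: [3.13, -0.001, 1.602]
contact_force: [-4.3, -0.7, 15.8]
opening: 0.0004
```

carry_out(
  targets=[
    [[0, 0, 0.001], 0],
    [[0, 0, 0.001], 0],
  ],
)

```text
time: 16.85
tool_pos: [0.4799, 0.0213, 0.0372]
tool_rot: [3.13, -0.0, 1.602]
contact_force: [-5.4, -2.1, 16.9]
opening: 0.0004
```

It gave about 5 mm and then bottomed, so front-centre is the catch. I'll lift off and check.

carry_out(
  targets=[
    [[0, 0, -0.01], 0],
    [[0, 0, -0.02], 0],
    [[0, 0, -0.03], 0],
    [[0, 0, -0.04], 0],
    [[0, 0, -0.04], 0],
    [[0, 0, 0], 0],
    [[0, 0, 0], 0],
  ],
)

```text
time: 17.73
tool_pos: [0.4786, 0.0215, 0.1804]
tool_rot: [3.129, -0.001, 1.602]
contact_force: [-0.7, 0.2, 0.6]
opening: 0.0005
```

```bash
python3 go.py; python3 - <<'E'
from h import *
a=[]
for n in ("side","top"):
    im=eyes.read_camera(n)[:,:,::-1]
    b=im[100:300,130:330] if n=="side" else im[110:310,160:360]
    a.append(cv2.resize(b,(400,400),interpolation=3))
cv2.imwrite("pics/end.png",np.hstack(a))
E
```

```text
t 17.725 p [0.4786 0.0215 0.1804] rot [ 3.1295e+00 -1.1000e-03  1.6020e+00] F [-0.66  0.17  0.63] op 0.0005
```

View pics/end.png

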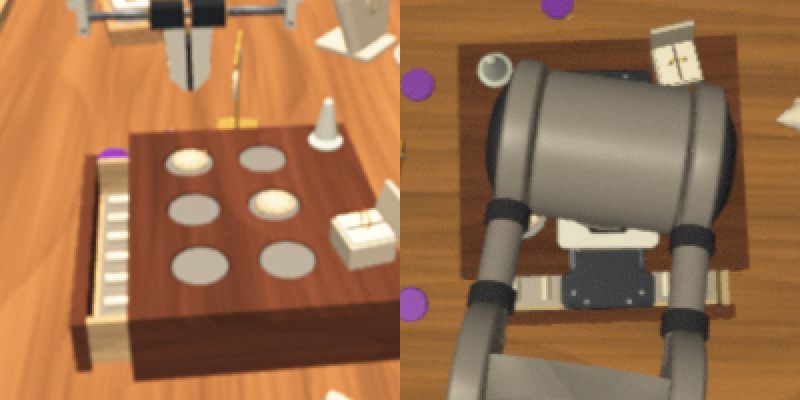

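```bash
python3 - <<'E'
from h import *
t=np.array([.5386,.0275]);y=.0532;R=np.array([[np.cos(y),-np.sin(y)],[np.sin(y),np.cos(y)]])
uv=np.array([(530,311),(530,323)])/2+[-40,110]
for z in(.06,.07): print([ (R.T@(p[:2]-t)).round(4) for p in ray("top",uv,z)])
from cell import order
print(order.hand_in())
E
```

```text
[array([-0.1614,  0.0787]), array([-0.1737,  0.079 ])]
[array([-0.1612,  0.078 ]), array([-0.1734,  0.0783])]
the job is handed in; nothing more can be done
None
```

The hidden drawer is open, and I've handed in the job at about 18 s of the 48 s allowed. The catch was under the front-centre well.

- **Front-right well (felt first):** its floor was rigid. The highest force on the wrist was about 33 N down and 35 N in all, from one 2 mm push. I kept pushes to 1 mm after that.
- **Front-centre well:** its floor gave about 5 mm at 3–6 N, then stopped at about 17 N, and the drawer sprang out. I lifted the closed fingers well clear; the force then read about zero. The two rear wells were never touched.

**Last checks:** the drawer front measured about 48 mm out of the riser's front in the top picture. In the side view both pendants, the ring cone and the ring box are where they were, as far as I can see. The earring stand and shell are only partly in the last pictures, but the hand never went near them. I did not check that the drawer was at rest with a second picture.

**Disagreement:** the reported fingertip height did not match the scene. The fingers touched the 74 mm floor when the reported height was about 43 mm, roughly 30 mm low. I noticed this in the side view before touching anything and found the floors by force instead.

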